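# Hang the parts pot on the hook stand by its bail

### The job

The small steel pot of spare parts belongs off the bench: with the pot still standing there, swing its folded-down wire bail upright, then carry the pot by the bail and hang it on the two-pronged hook stand, with the wire lying in the notches of both prongs. How high the hook is clamped is only roughly known, so feel for it: bring the wire down gently, never forcing it, and let the notches take the pot's weight before you let go. Do not tip the pot over or spill its parts, and leave everything else on the bench where it is.

Things in the scene. Friction and masses are not known exactly. Their poses are not given: they have to be found in the camera images.
- pot: Open round steel pot, 54 mm high, 74 mm across the rim, 68 mm at the foot, loaded mass about 0.25 to 0.5 kg. Origin: centre of its underside; z up, y along the hinge axis of its bail; the folded bail lies on its -x side. The bail pivots about the line through (0, +-50 mm, 46 mm) of this frame.
- bail (a joint): Bail angle on the pot, rad: 0 = folded down, level along the pot's -x; pi/2 = upright over the pot; range 0 to pi. Light hinge friction (0.02 N m) holds it about where it is left. The bail is a U of 5 mm round steel wire: legs at y = +-50 mm, top bar 92 mm from the hinge axis, straight 42 mm either side of its middle. Pushing it towards the hinge can tip the pot.
- bail_grip (a point): Middle of the bail's top bar, inside a wooden sleeve (12 mm diameter, 34 mm long along the wire) that turns freely on the wire; y along the wire. At bail angle a it lies at (-92 cos a, 0, 46 + 92 sin a) mm in the pot's frame, so 138 mm over the pot's underside when upright.
- stand: Rigid hook stand fixed to the bench: base plate x -50 to +105 mm, y +-55 mm, 10 mm thick; post 16 mm square at x = +94 mm, 230 mm high, carrying a clamped hook of two prongs that point to -x (see hook). Origin: on the bench straight below the middle of the notches; z up, y across the prongs.
- hook (a point): Nominal middle of the notch floors, 205 mm over the stand's origin, same axes. Prongs 6 mm thick at y = +-29 mm (52 mm clear between). x along each: lip -44 to -40 mm, land -40 to -5, notch -5 to +5, back stop +5 to +17. Over the notch floor: land 10, lip 14, stop 22 mm. The real hook is clamped up to 14 mm higher or lower than this point, which does not tell by how much.
- pot_bolt: Hex bolt, 15x40x13 mm, lying loose in the pot; origin at the middle of its underside.
- pot_bearing: Small ball bearing, 22 mm across, 7 mm thick, lying loose in the pot; origin at the centre of its underside.
- tin: Bystander: flat round tin, 62 mm across, 24 mm high; origin under its centre.
- gear: Bystander: printed gear, 42 mm across, 11 mm thick, lying flat between pot and stand; origin under its centre.
- mug: Bystander: mug, 82x114x91 mm with its handle, at the right; origin under its centre.
- glue: Bystander: glue stick standing upright, 27 mm across, 104 mm high; origin under its centre.
- driver: Bystander: screwdriver, 27x228x27 mm, lying at the right; origin under its middle.
- pen: Bystander: pen, 11x145x9 mm, lying at the left; origin under its middle.
Things that resemble listed ones, but are neither listed nor needed, are in the scene too. Of the things shaped like the pot, the steel one is meant.

How it is judged:
By the outcome, as a careful person would: the job done as asked, in the order asked, and still so for the second after the job is handed in, with the robot touching nothing.
It also fails if it takes over 72 s, if anything falls off the work surface, if the arm or the gripper's body presses on something with over 40 N, if the wrist force passes 120 N, or if a joint passes its speed limit or range.

### The arm

A 6-joint arm with a two-finger parallel gripper is mounted at the origin on a cart in front of the work surface, level with it; the furniture and walls round the work are solid. World frame = base frame: x ahead of the robot, y to its left, z up, the work surface at z = 0. Lengths are in mm, angles in degrees, forces in N, time in s.
With the tool pointing down it reaches from about 225 to 725 mm from the base axis. Payload 3.1 kg.
Tool frame: the origin (TCP) lies midway between the tips of the shut fingers; the grasp point (between the pads) lies 19 mm behind it; z points along the fingers, y is the line along which they close (so a half turn about z gives the same grasp; the last joint's range is limited). The gripper opens to 85 mm and grips with 20 to 120 N. Pads are 22 mm wide; open, the fingers measure 114 mm over their backs; the gripper's body (76 mm by 85 mm) begins 54 mm behind the grasp point. The pads swing forward as they close: fully open they stand 13 mm farther back than shut.
Start: joints at [-75.848, 2.75, 5.684, 92.934, 0, 82.678], TCP at [192.18, -488.553, 231.312] pointing down, gripper open.
Joint ranges: [-166.93, 166.93], [-56.73, 111.36], [-69.38, 81.34], [-121.58, 131.49], [-85.45, 84.26], [-180, 180]. Speed limits (degrees/s): [159.86, 159.86, 180, 180, 180, 180].

### API

Orientations are given as a 3x3 rotation matrix whose columns are the frame's x, y, z axes.
In Python, from cell import telemetry, snapshot, camera_info, close_job, finder gives the robot as it stands.
- The arm moves only by the tool apply_moves, never from a script. Its argument "motion" is a list of rows, each a list of 7 numbers: the turn, a rotation vector about the tool's x, y, z normalised to -1 to 1, where 1 is 90 degrees, then the shift along the tool's x, y, z normalised to -1 to 1, where 1 is 0.2 m, then the opening, from -1 (shut) to 1 (fully open). In form: [[wx, wy, wz, dx, dy, dz, hand], ...]. A call has 1 to 12 rows; each row shifts and turns the commanded pose from where the row before left it, along the tool's axes as they then stand; what a row does not reach is not made up. A row lasts 1/10 s, in which the tool goes at most 50 mm and 8.59 degrees, less where a joint would pass 70% of its speed; a pose out of reach is approached as far as the arm can. A call with a number of a shift or a turn outside -1 to 1 is refused whole. A call with a gripper value outside its range is refused whole. The fingers move at their own pace and stop on an object; "force" is the grip in N (left out, the last holds). Time passes only in rows, so rows that do not move let the fingers close. It gives the time, the measured TCP pose, the force, the opening and the grip force at its end, in the units of the state.
- telemetry.sense(): the state, without advancing time (a new reading comes with each control period).
- snapshot(name): name is "scene" or "top"; returns the picture (420x560x3 uint8, blue, green, red); there is no depth.
- camera_info(name): a dict with "mtx" (3x3 intrinsics, pixels), "R" (3x3) and "t" (3): a world point X has camera coordinates R X + t. Camera axes: x right, y down, z forward; pixel columns grow to the right and rows downward; lengths in mm; the calibration is good to about 2 mm. A picture is of the moment at which its call begins. camera_info takes no time and is no camera call.
- close_job(): hands the job in; it is judged then, once.
Trained networks look in the newest picture that a camera, given by its name, has taken for a name from the list of things; names that differ only in an ending like _2 or _b are one class to them, and where a whole thing is asked for, a point or a joint stands for the part that bears it (a point fixed in the world has none). Each returns a list of dicts, best first, with "score" (0 to 1); they miss things now and then, are a little off and sometimes report something else, mostly with a low value. They report only what shows in the picture. A call takes as long as a camera call. They do not tell look-alikes from the thing itself.
- finder.trace(camera, name): "mask" (420x560 bool, what is visible of it) and "xy" ([column, row] in pixels, amid what is visible of it).
- finder.landmark_of(camera, name): "xy" ([column, row] in pixels: a listed point, or the origin of a listed thing).
The state is a dict: "clock": time; "q": joint angles; "joint_vel": joint speeds; "joint_efforts": joint torques, N m; "eef_pos": TCP position; "tcp_rot": TCP orientation; "contact_force": force on the tool from outside, world axes, zero at the start; "wrist_torque": the same for the moment, N m; "opening": opening from 0.0 (shut) to 1.0 (fully open); "grip_force": force on a finger pad.
Only numpy, scipy, OpenCV 4.12 (cv2) and the standard library are available. Lean on these libraries where they do the work, as an engineer would, in place of code of your own. Each camera call takes 0.05 s, during which the arm holds its last target. There are 200 camera calls.

## Working session

There is one attempt and no reset: what is moved stays moved. The work goes in short steps, Python scripts to look and compute and a tool call to move; the robot and the scene stay as the last step left them, time stands still between calls to the robot, and variables do not carry over. Pictures are saved under pics/ and viewed, at most 10 in all, crops included, and the job is handed in when it is done.

Besides the shell and the picture viewer there is one more tool, called after "Emit:" in YAML: its name, and indented under it one key for each argument. apply_moves: Moves the arm, as the interface text tells. Scaled input: -1 to 1 covers 0.2 m each way for a shift and 90 degrees each way for a turn. Its arguments: {"type":"object","properties":{"motion":{"type":"array","items":{"type":"array","items":{"type":"number"}}},"force":{"type":"number"}},"required":["motion"]}

```bash
mkdir -p pics; ls
python3 - <<'E'
from cell import telemetry, snapshot, camera_info, finder
import cv2,numpy as np
for n in("scene","top"):
    cv2.imwrite(f"pics/{n}0.png",snapshot(n)); c=camera_info(n)
    print(n,np.round(c["mtx"],1).tolist(),np.round(c["R"],3).tolist(),np.round(c["t"],1).tolist(), (-c["R"].T@c["t"]).round())
s=telemetry.sense();print(s["clock"],s["eef_pos"],np.round(s["tcp_rot"],3).tolist(),s["contact_force"])
E
```

```text
pics
scene [[385.4, 0.0, 279.7], [0.0, 385.4, 209.6], [0.0, 0.0, 1.0]] [[-0.722, -0.691, -0.025], [-0.323, 0.37, -0.871], [0.611, -0.621, -0.491]] [289.7, 312.5, 888.7] [-233.  636.  716.]
top [[470.9, 0.0, 277.6], [0.0, 470.9, 207.7], [0.0, 0.0, 1.0]] [[0.126, -0.992, -0.002], [-0.92, -0.116, -0.374], [0.371, 0.049, -0.927]] [-172.8, 519.4, 1832.2] [-180. -201. 1893.]
0.1 [ 192.03918234 -488.0267224   230.21299944] [[0.931, 0.366, -0.001], [0.366, -0.931, 0.002], [0.0, -0.002, -1.0]] [0.51755039 0.87435178 0.16727206]
```

View pics/scene0.png

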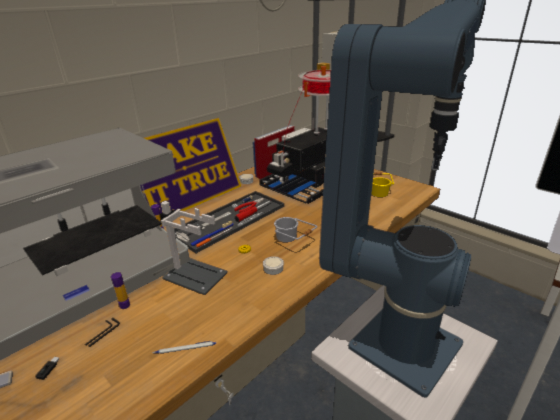

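View pics/top0.png

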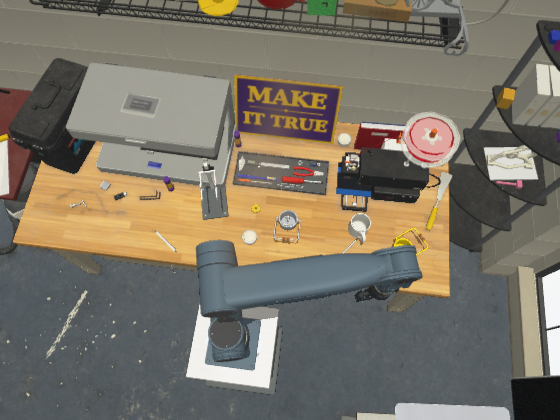

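The steel pot is at top (288,219) and scene (287,229). The look-alike is yellow, at top (405,243) and scene (381,185), and the mug is at top (360,226). The steel one fits the description. The stand is at top (212,190), with the gear at (255,208) and the tin at (249,237). Next I'll confirm with an enlarged crop and measure.

```bash
cat > h.py <<'E'
from cell import telemetry, snapshot, camera_info, finder
import cv2,numpy as np
C={n:camera_info(n) for n in("scene","top")}
def proj(n,X):
    c=C[n];X=np.atleast_2d(X)
    return cv2.projectPoints(X.astype(float),cv2.Rodrigues(c["R"])[0],np.array(c["t"],float),np.array(c["mtx"]),None)[0][:,0]
def atz(n,uv,z):
    c=C[n];d=c["R"].T@np.linalg.inv(c["mtx"])@np.array([*uv,1.]);o=-c["R"].T@c["t"]
    return o+d*(z-o[2])/d[2]
def tri(a,b):
    P=[np.array(C[n]["mtx"])@np.c_[C[n]["R"],C[n]["t"]] for n in("scene","top")]
    x=cv2.triangulatePoints(P[0],P[1],np.array(a,float),np.array(b,float));return (x[:3]/x[3]).ravel()
E
python3 - <<'E'
from h import *
I={n:snapshot(n) for n in C}
a=cv2.resize(I["scene"][180:305,155:325],None,fx=4.2,fy=4.2,interpolation=cv2.INTER_CUBIC)
b=cv2.resize(I["top"][150:255,190:310],None,fx=5,fy=5,interpolation=cv2.INTER_CUBIC)
cv2.imwrite("pics/c1.png",a);cv2.imwrite("pics/c2.png",b)
for n in C:
  for k in("pot","bail_grip","stand","hook","pot_bolt","pot_bearing","gear","tin"):
    for d in finder.landmark_of(n,k)[:2]:
        z=dict(bail_grip=46,hook=205).get(k,0)
        print(n,k,np.round(d["xy"],1),round(d["score"],2),atz(n,d["xy"],z).round())
E
```

```text
scene pot [378.8 192.4] 0.77 [ 454. -637.    0.]
scene pot [286.9 233.6] 0.61 [ 525. -165.    0.]
scene bail_grip [375.4 173.3] 0.51 [ 513. -699.   46.]
scene bail_grip [304.5 231.7] 0.41 [ 442. -159.   46.]
scene stand [204.9 278.4] 0.95 [542. 167.   0.]
scene hook [191.1 215.9] 0.63 [557. 170. 205.]
scene gear [203.1 283. ] 0.72 [529. 182.   0.]
scene tin [270.9 264.6] 0.87 [445.  -7.   0.]
top pot [290.8 225.5] 0.79 [ 503. -167.    0.]
top pot [397.1 249. ] 0.73 [ 455. -620.    0.]
top bail_grip [283.5 242.6] 0.58 [ 409. -147.   46.]
top bail_grip [418.3 238.1] 0.52 [ 497. -695.   46.]
top stand [214.  203.4] 0.69 [563. 176.   0.]
top hook [255.4 212.2] 0.75 [466. -29. 205.]
top hook [210.2 183.1] 0.56 [566. 166. 205.]
top pot_bearing [287.  221.6] 0.55 [ 519. -149.   -0.]
top gear [256.5 210. ] 0.65 [555. -12.   0.]
top gear [215.1 206.2] 0.2 [550. 169.   0.]
top tin [253.9 240. ] 0.61 [419. -20.   0.]
top tin [170.3 186.1] 0.23 [620. 383.   0.]
```

View pics/c1.png

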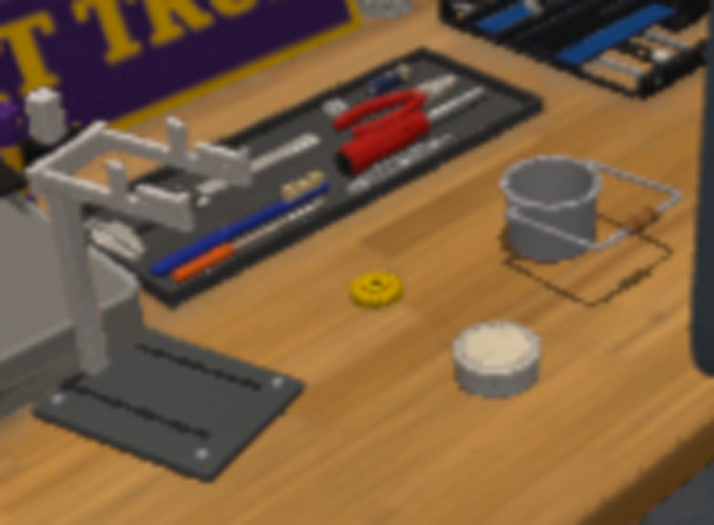

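View pics/c2.png

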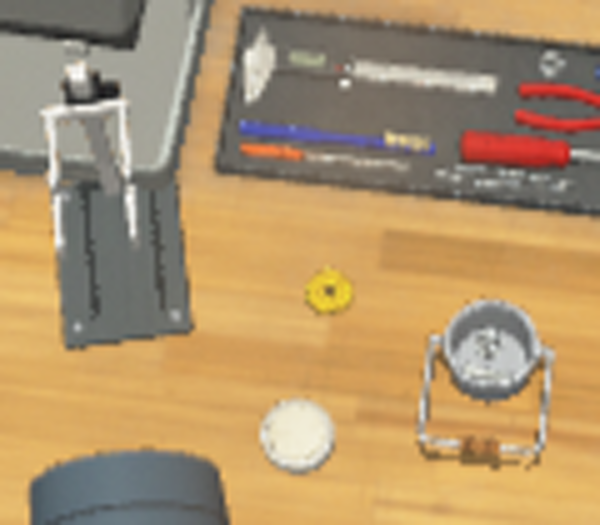

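The crops confirm the steel pot, with its wire bail and wooden sleeve folded towards the robot. In crop c1 the sleeve is at (643,217), and in c2 it is at (481,448). The stand's prongs also point roughly towards the robot. Now I'll fit both poses.

```bash
cat > fit.py <<'E'
from h import *
from scipy.optimize import least_squares
s=lambda x,y:("scene",(x+.5)/4.2-.5+155,(y+.5)/4.2-.5+180)
t=lambda x,y:("top",(x+.5)/5-.5+190,(y+.5)/5-.5+150)
R=lambda a:np.array([[np.cos(a),-np.sin(a),0],[np.sin(a),np.cos(a),0],[0,0,1]])
pot=[(t(481,449),'s'),(t(421,441),(92,42,0)),(t(541,460),(92,-42,0)),(t(436,342),(0,50,0)),(t(548,353),(0,-50,0)),(t(491,345),'r'),
 (s(643,217),'s'),(s(677,195),(92,-44,0)),(s(598,246),(92,44,0)),(s(510,213),(0,50,0)),(s(597,163),(0,-50,0)),(s(551,184),'r')]
def P(p,k):
    if k=='r': l=np.array([0,0,54])
    else:
        r,y,_=(92,0,0) if k=='s' else k
        l=np.array([-r*np.cos(p[3]),y,46+r*np.sin(p[3])])
    return R(p[2])@l+[p[0],p[1],0]
f=lambda p:np.concatenate([(proj(o[0],P(p,k))[0]-o[1:]) for o,k in pot])
r=least_squares(f,[510,-160,0,0],loss='soft_l1');print("pot",r.x[:2].round(1),np.degrees(r.x[2:]).round(1));print(r.fun.reshape(-1,2).round(1).tolist())
# stand: dh only applies to hook points (flag)
st=[(t(67,347),(-50,55,10),0),(t(190,329),(-50,-55,10),0),(t(57,248),(-44,29,210),1),(t(133,240),(-44,-29,210),1),
 (s(208,478),(-50,55,10),0),(s(301,384),(-50,-55,10),0),(s(36,410),(105,55,10),0),(s(191,198),(-42,29,219),1),(s(247,150),(-42,-29,219),1),
 (s(116,163),(11,29,227),1),(s(177,120),(11,-29,227),1)]
g=lambda p:np.concatenate([(proj(o[0],R(p[2])@(np.array(l)+[0,0,h*p[3]])+[p[0],p[1],0])[0]-o[1:]) for o,l,h in st])
q=least_squares(g,[560,170,0,0],loss='soft_l1');print("stand",q.x[:2].round(1),np.degrees(q.x[2]).round(1),"dh",q.x[3].round(1));print(q.fun.reshape(-1,2).round(1).tolist())
E
python3 fit.py
```

```text
pot [ 513.8 -152.2] [-0.1  6.8]
[[-0.6, -0.7], [1.2, -0.3], [-2.4, -1.6], [-0.8, -0.5], [0.5, 0.2], [0.1, -0.3], [-0.0, 0.7], [0.7, 0.4], [1.4, -0.5], [-0.1, 0.5], [-0.2, 0.5], [0.7, -0.7]]
stand [543.2 171.8] 15.4 dh -10.8
[[-0.8, 0.2], [0.2, 0.4], [0.4, 0.7], [-0.0, 0.3], [0.5, -0.2], [1.7, -0.6], [-1.4, -0.4], [-1.1, -0.9], [-0.5, 0.1], [0.1, 0.1], [-0.1, 0.4]]
```

Emit:
apply_moves:
  motion:
    - [0,0,0,0.14,-0.095,0,0.2]
    - [0,0,0,0.14,-0.095,0,0.2]
    - [0,0,0,0.14,-0.095,0,0.2]
    - [0,0,0,0.14,-0.095,0,0.2]
    - [0,0,0,0.14,-0.095,0,0.2]
    - [0,0,0,0.14,-0.095,0,0.2]
    - [0,0,0,0.14,-0.095,0,0.2]
    - [0,0,0,0.14,-0.095,0,0.2]
    - [0,0,0,0.14,-0.095,0,0.2]
    - [0,0,0,0.14,-0.095,0,0.2]
    - [0,0,0,0.14,-0.095,0,0.2]
    - [0,0,0,0.14,-0.095,0,0.2]
  force: 25

```text
clock: 2.2
eef_pos: [422.1, -152.2, 231.5]
tcp_rot: [[0.931, 0.366, 0.001], [0.366, -0.931, -0.0], [0.0, 0.001, -1.0]]
contact_force: [0.7, 0.5, -0.1]
opening: 0.598
grip_force: 0.0
```

Emit:
apply_moves:
  motion:
    - [0,0,-0.085,0,0,0,0.2]
    - [0,0,-0.085,0,0,0,0.2]
    - [0,0,-0.085,0,0,0,0.2]
    - [0,0,-0.085,0,0,0,0.2]
    - [0,0,-0.085,0,0,0,0.2]
    - [0,0,-0.085,0,0,0,0.2]
    - [0,0,-0.085,0,0,0,0.2]
    - [0,0,-0.085,0,0,0,0.2]
    - [0,0,-0.082,0,0,0,0.2]
    - [0,0,0,0,0,0,0.2]

```text
clock: 3.2
eef_pos: [421.4, -153.4, 231.4]
tcp_rot: [[-0.001, 1.0, 0.0], [1.0, 0.001, -0.0], [-0.0, 0.0, -1.0]]
contact_force: [0.8, 0.3, -0.2]
opening: 0.598
grip_force: 0.0
```

Emit:
apply_moves:
  motion:
    - [0,0,0,0.005,0,0.14,0.2]
    - [0,0,0,0,0,0.14,0.2]
    - [0,0,0,0,0,0.14,0.2]
    - [0,0,0,0,0,0.14,0.2]
    - [0,0,0,0,0,0.1,0.2]
    - [0,0,0,0,0,0.09,0.2]
    - [0,0,0,0,0,0.07,0.2]
    - [0,0,0,0,0,0,0.2]

```text
clock: 4.0
eef_pos: [419.7, -151.5, 65.1]
tcp_rot: [[0.001, 1.0, -0.004], [1.0, -0.001, 0.002], [0.002, -0.004, -1.0]]
contact_force: [-0.4, 1.1, -0.3]
opening: 0.6
grip_force: 0.0
```

Run:
```python
from h import *
I={n:snapshot(n) for n in C}
a=cv2.resize(I["scene"][180:280,250:370],None,fx=5,fy=5,interpolation=cv2.INTER_CUBIC)
b=cv2.resize(I["top"][195:255,260:320],None,fx=5,fy=5,interpolation=cv2.INTER_CUBIC)
o=np.zeros((500,800,3),np.uint8);o[:,:600]=a;o[:200,600:]=0
b=cv2.resize(b,(200,200));o[:200,600:]=b
cv2.imwrite("pics/d1.png",o)
s=telemetry.sense();print(s["eef_pos"],s["contact_force"])
```

```text
[ 421.47954145 -152.43164352   67.61139575] [0.11431977 0.14985303 0.54999786]
```

View pics/d1.png

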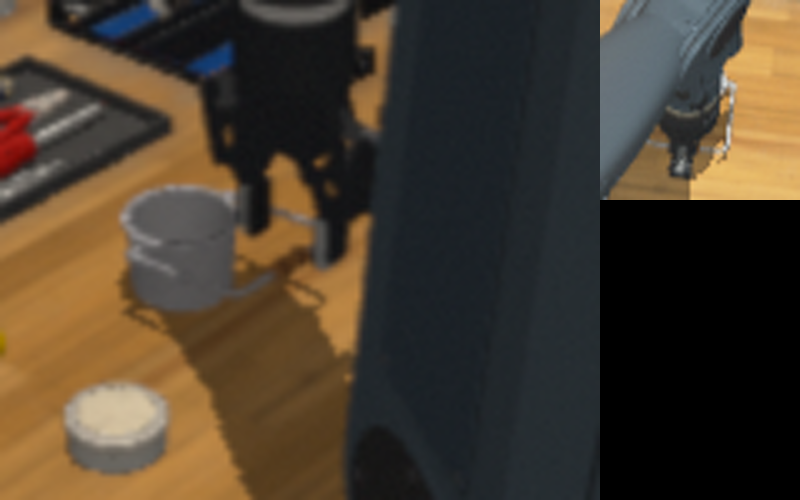

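The fingers sit on either side of the sleeve at (290,262) and clear the pot. Next I lower to the sleeve and close gently.

Emit:
apply_moves:
  motion:
    - [0,0,0,0,0,0.055,0.2]
    - [0,0,0,0,0,0.055,0.2]
    - [0,0,0,0,0,0.055,0.2]
    - [0,0,0,0,0,0,0.2]

```text
clock: 4.5
eef_pos: [419.7, -151.5, 32.0]
tcp_rot: [[-0.001, 1.0, -0.004], [1.0, 0.001, 0.002], [0.002, -0.004, -1.0]]
contact_force: [-0.5, -0.2, 0.0]
opening: 0.6
grip_force: 0.0
```

Emit:
apply_moves:
  motion:
    - [0,0,0,0,0,0,-0.4]
    - [0,0,0,0,0,0,-0.5]
    - [0,0,0,0,0,0,-0.6]
    - [0,0,0,0,0,0,-0.7]
    - [0,0,0,0,0,0,-0.8]
    - [0,0,0,0,0,0,-1]
    - [0,0,0,0,0,0,-1]
  force: 25

```text
clock: 5.2
eef_pos: [422.1, -152.6, 34.7]
tcp_rot: [[-0.001, 1.0, 0.002], [1.0, 0.001, -0.0], [-0.0, 0.002, -1.0]]
contact_force: [2.4, -0.0, -0.6]
opening: 0.129
grip_force: 24.3
```

Emit:
apply_moves:
  motion:
    - [0,0,0,0,0.011,-0.067,-1]
    - [0,0,0,0,0.021,-0.065,-1]
    - [0,0,0,0,0.03,-0.061,-1]
    - [0,0,0,0,0.039,-0.056,-1]
    - [0,0,0,0,0,0,-1]
    - [0,0,0,0,0,0,-1]

```text
clock: 5.8
eef_pos: [440.8, -152.5, 85.0]
tcp_rot: [[-0.001, 1.0, -0.002], [1.0, 0.001, -0.001], [-0.001, -0.002, -1.0]]
contact_force: [-4.2, -0.4, 3.7]
opening: 0.129
grip_force: 25.0
```

Run:
```python
from h import *
I={n:snapshot(n) for n in C}
a=cv2.resize(I["scene"][180:280,230:350],None,fx=5,fy=5,interpolation=cv2.INTER_CUBIC)
cv2.imwrite("pics/d2.png",a)
s=telemetry.sense();print(s["eef_pos"],s["contact_force"])
```

```text
[ 440.16828371 -152.37517853   83.89758902] [-5.08367183 -0.23512228  3.35590089]
```

View pics/d2.png

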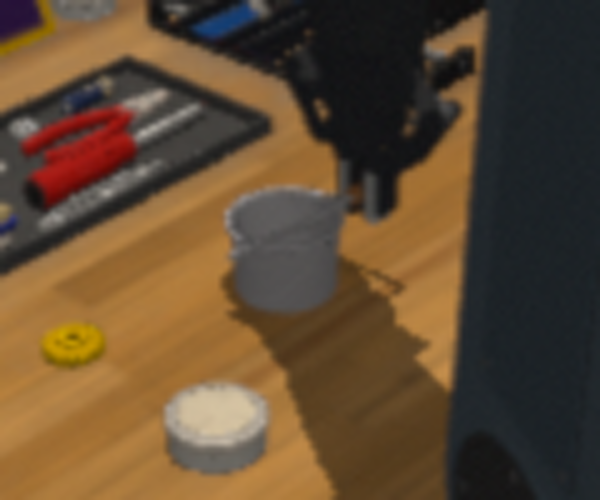

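Emit:
apply_moves:
  motion:
    - [0,0,0,0,-0.012,-0.01,-1]
    - [0,0,0,0,0,0,-1]
    - [0,0,0,0,0,0,-1]

```text
clock: 6.2
eef_pos: [439.4, -152.3, 85.7]
tcp_rot: [[-0.001, 1.0, 0.001], [1.0, 0.001, 0.0], [0.0, 0.001, -1.0]]
contact_force: [2.1, 0.4, -0.6]
opening: 0.128
grip_force: 24.5
```

Emit:
apply_moves:
  motion:
    - [0,0,0,0,0.023,-0.0285,-1]
    - [0,0,0,0,0.0235,-0.0265,-1]
    - [0,0,0,0,0.027,-0.025,-1]
    - [0,0,0,0,0.0285,-0.0225,-1]
    - [0,0,0,0,0.03,-0.02,-1]
    - [0,0,0,0,0.0315,-0.018,-1]
    - [0,0,0,0,0,0,-1]
    - [0,0,0,0,0,0,-1]

```text
clock: 7.0
eef_pos: [472.0, -152.5, 114.5]
tcp_rot: [[-0.001, 1.0, -0.0], [1.0, 0.001, -0.0], [-0.0, -0.0, -1.0]]
contact_force: [-0.1, 0.0, 0.0]
opening: 0.129
grip_force: 24.7
```

Emit:
apply_moves:
  motion:
    - [0,0,0,0,0.033,-0.0145,-1]
    - [0,0,0,0,0.034,-0.0125,-1]
    - [0,0,0,0,0.0355,-0.01,-1]
    - [0,0,0,0,0.0355,-0.006,-1]
    - [0,0,0,0,0.036,-0.003,-1]
    - [0,0,0,0,0.036,-0.001,-1]
    - [0,0,0,0,0,0,-1]
    - [0,0,0,0,0,0,-1]

```text
clock: 7.8
eef_pos: [514.1, -152.2, 123.4]
tcp_rot: [[-0.001, 1.0, -0.0], [1.0, 0.001, 0.0], [0.0, -0.0, -1.0]]
contact_force: [0.3, 0.1, -3.6]
opening: 0.128
grip_force: 24.4
```

Emit:
apply_moves:
  motion:
    - [0,0,0,0,0,0,-1]
    - [0,0,0,0,0,-0.02,-1]
    - [0,0,0,0,0,-0.04,-1]
    - [0,0,0,0,0,-0.065,-1]
    - [0,0,0,0,0,-0.08,-1]
    - [0,0,0,0,0,-0.09,-1]
    - [0,0,0,0,0,-0.09,-1]
    - [0,0,0,0,0,-0.08,-1]
    - [0,0,0,0,0,-0.055,-1]
    - [0,0,0,0,0,-0.03,-1]
    - [0,0,0,0,0,0,-1]
    - [0,0,0,0,0,0,-1]
  force: 45

```text
clock: 9.0
eef_pos: [513.4, -152.2, 233.0]
tcp_rot: [[-0.001, 1.0, -0.001], [1.0, 0.001, 0.0], [0.0, -0.001, -1.0]]
contact_force: [-0.2, 0.6, -5.1]
opening: 0.123
grip_force: 43.9
```

Run:
```python
from h import *
I={n:snapshot(n) for n in C}
o=np.zeros((400,800,3),np.uint8)
o[:,:480]=cv2.resize(I["scene"][130:230,220:340],None,fx=4,fy=4,interpolation=cv2.INTER_CUBIC)
o[:320,480:]=cv2.resize(I["top"][170:250,250:330],None,fx=4,fy=4,interpolation=cv2.INTER_CUBIC)
cv2.imwrite("pics/d3.png",o)
s=telemetry.sense();print(s["clock"],s["eef_pos"],s["contact_force"])
```

```text
9.1 [ 513.30618604 -152.03662433  232.36680865] [ 0.89351933 -0.4770972  -4.7318301 ]
```

View pics/d3.png

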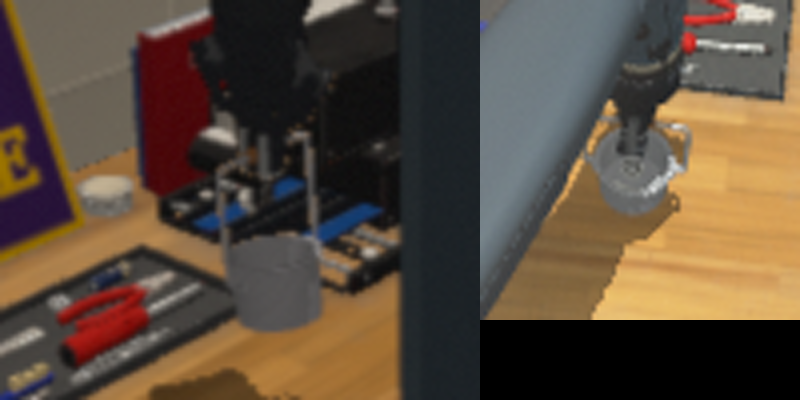

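Emit:
apply_moves:
  motion:
    - [0,0,0,0.02,-0.005,0,-1]
    - [0,0,0,0.04,-0.01,0,-1]
    - [0,0,0,0.06,-0.0155,0,-1]
    - [0,0,0,0.08,-0.021,0,-1]
    - [0,0,0,0.0975,-0.025,0,-1]
    - [0,0,0,0.0975,-0.025,0,-1]
    - [0,0,0,0.0975,-0.025,0,-1]
    - [0,0,0,0.0975,-0.025,0,-1]
    - [0,0,0,0.0975,-0.025,0,-1]
    - [0,0,0,0.0975,-0.025,0,-1]
    - [0,0,0,0.0975,-0.025,0,-1]
    - [0,0,0,0.0975,-0.025,0,-1]

```text
clock: 10.3
eef_pos: [462.2, 45.6, 233.8]
tcp_rot: [[-0.002, 1.0, 0.0], [1.0, 0.002, 0.0], [0.0, 0.0, -1.0]]
contact_force: [0.5, 0.5, -4.7]
opening: 0.121
grip_force: 43.9
```

Emit:
apply_moves:
  motion:
    - [0,0,0,0.0975,-0.025,0,-1]
    - [0,0,0,0.0975,-0.025,0,-1]
    - [0,0,0,0.0975,-0.025,0,-1]
    - [0,0,0,0.08,-0.021,0,-1]
    - [0,0,0,0.06,-0.0155,0,-1]
    - [0,0,0,0.04,-0.01,0,-1]
    - [0,0,0,0.02,-0.005,0,-1]
    - [0,0,-0.04,0,0,0,-1]
    - [0,0,-0.05,0,0,0,-1]
    - [0,0,-0.05,0,0,0,-1]
    - [0,0,-0.031,0,0,0,-1]
    - [0,0,0,0,0,0,-1]

```text
clock: 11.5
eef_pos: [438.1, 141.8, 233.6]
tcp_rot: [[-0.265, 0.964, -0.0], [0.964, 0.265, -0.0], [-0.0, -0.0, -1.0]]
contact_force: [-0.3, 0.5, -4.4]
opening: 0.12
grip_force: 43.9
```

Run:
```python
from h import *
I={n:snapshot(n) for n in C}
o=np.zeros((500,800,3),np.uint8)
o[:,:480]=cv2.resize(I["scene"][185:310,150:270],None,fx=4,fy=4,interpolation=cv2.INTER_CUBIC)
o[:320,480:]=cv2.resize(I["top"][155:235,180:260],None,fx=4,fy=4,interpolation=cv2.INTER_CUBIC)
cv2.imwrite("pics/d4.png",o)
s=telemetry.sense();print(s["clock"],s["eef_pos"],s["contact_force"],np.round(s["tcp_rot"],3).tolist(),s["opening"])
```

```text
11.6 [438.17172259 141.86635857 233.63118255] [ 0.0672066   0.82535072 -4.20298307] [[-0.265, 0.964, 0.0], [0.964, 0.265, -0.0], [-0.0, 0.0, -1.0]] 0.11979549465316099
```

View pics/d4.png

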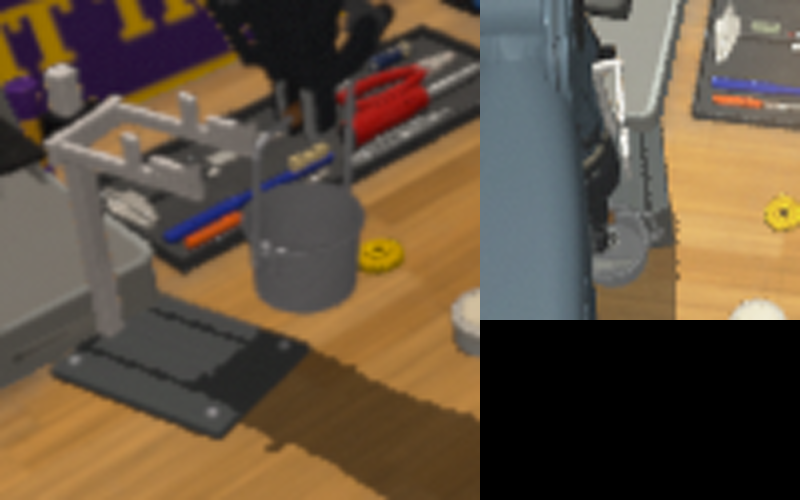

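Emit:
apply_moves:
  motion:
    - [0,0,0,0.002,0.02,0,-1]
    - [0,0,0,0.002,0.05,0,-1]
    - [0,0,0,0,0.07,0,-1]
    - [0,0,0,0,0.08,0,-1]
    - [0,0,0,0,0.08,0,-1]
    - [0,0,0,0,0.07,0,-1]
    - [0,0,0,0,0.04,0,-1]
    - [0,0,0,0,0.015,0,-1]
    - [0,0,0,0,0,0,-1]
    - [0,0,0,0,0,0,-1]

```text
clock: 12.6
eef_pos: [519.0, 165.4, 233.5]
tcp_rot: [[-0.266, 0.964, -0.002], [0.964, 0.266, -0.0], [0.0, -0.002, -1.0]]
contact_force: [0.1, -0.3, -4.3]
opening: 0.119
grip_force: 44.0
```

Emit:
apply_moves:
  motion:
    - [0,0,0,0,0,0.01,-1]
    - [0,0,0,0,0,0.015,-1]
    - [0,0,0,0,0,0.015,-1]
    - [0,0,0,0,0,0.015,-1]
    - [0,0,0,0,0,0.015,-1]
    - [0,0,0,0,0,0.01,-1]
    - [0,0,0,0,0,0.01,-1]
    - [0,0,0,0,0,0,-1]

```text
clock: 13.4
eef_pos: [519.0, 165.4, 215.0]
tcp_rot: [[-0.266, 0.964, -0.002], [0.964, 0.266, -0.0], [0.0, -0.002, -1.0]]
contact_force: [-0.8, -0.3, -4.1]
opening: 0.118
grip_force: 44.0
```

Emit:
apply_moves:
  motion:
    - [0,0,0,0,0,0.01,-1]
    - [0,0,0,0,0,0.01,-1]
    - [0,0,0,0,0,0.01,-1]
    - [0,0,0,0,0,0.01,-1]
    - [0,0,0,0,0,0.01,-1]
    - [0,0,0,0,0,0,-1]

```text
clock: 14.0
eef_pos: [519.6, 165.5, 205.2]
tcp_rot: [[-0.266, 0.964, -0.001], [0.964, 0.266, -0.0], [0.0, -0.001, -1.0]]
contact_force: [1.1, -0.3, -4.3]
opening: 0.125
grip_force: 44.0
```

Emit:
apply_moves:
  motion:
    - [0,0,0,0,0,0.01,-1]
    - [0,0,0,0,0,0.01,-1]
    - [0,0,0,0,0,0.005,-1]
    - [0,0,0,0,0,0,-1]

```text
clock: 14.4
eef_pos: [519.6, 165.5, 200.2]
tcp_rot: [[-0.266, 0.964, -0.0], [0.964, 0.266, -0.0], [0.0, -0.0, -1.0]]
contact_force: [0.5, -0.6, -3.8]
opening: 0.115
grip_force: 44.0
```

Emit:
apply_moves:
  motion:
    - [0,0,0,0,0,0.01,-1]
    - [0,0,0,0,0,0,-1]

```text
clock: 14.6
eef_pos: [520.2, 165.7, 198.6]
tcp_rot: [[-0.266, 0.964, 0.001], [0.964, 0.266, 0.0], [-0.0, 0.001, -1.0]]
contact_force: [1.3, 0.2, -4.4]
opening: 0.122
grip_force: 44.0
```

Emit:
apply_moves:
  motion:
    - [0,0,0,0,0,0.005,-1]
    - [0,0,0,0,0,0.005,-1]
    - [0,0,0,0,0,0.005,-1]
    - [0,0,0,0,0,0,-1]

```text
clock: 15.0
eef_pos: [519.2, 165.4, 195.2]
tcp_rot: [[-0.266, 0.964, -0.001], [0.964, 0.266, -0.0], [0.0, -0.001, -1.0]]
contact_force: [-0.2, 0.3, -4.5]
opening: 0.119
grip_force: 44.0
```

Emit:
apply_moves:
  motion:
    - [0,0,0,0,0,0.005,-1]
    - [0,0,0,0,0,0.005,-1]
    - [0,0,0,0,0,0,-1]

```text
clock: 15.3
eef_pos: [520.2, 165.6, 193.6]
tcp_rot: [[-0.266, 0.964, 0.001], [0.964, 0.266, 0.0], [0.0, 0.001, -1.0]]
contact_force: [1.2, 0.5, -5.6]
opening: 0.121
grip_force: 44.1
```

Emit:
apply_moves:
  motion:
    - [0,0,0,0,0,0.005,-1]
    - [0,0,0,0,0,0,-1]

```text
clock: 15.5
eef_pos: [519.6, 165.5, 192.5]
tcp_rot: [[-0.266, 0.964, -0.0], [0.964, 0.266, -0.0], [-0.0, -0.0, -1.0]]
contact_force: [-0.8, -0.5, -3.6]
opening: 0.121
grip_force: 44.0
```

Emit:
apply_moves:
  motion:
    - [0,0,0,0,0,0.005,-1]
    - [0,0,0,0,0,0,-1]

```text
clock: 15.7
eef_pos: [519.1, 165.4, 191.2]
tcp_rot: [[-0.266, 0.964, -0.001], [0.964, 0.266, -0.0], [0.0, -0.001, -1.0]]
contact_force: [-0.7, -0.6, -3.9]
opening: 0.118
grip_force: 44.0
```

Emit:
apply_moves:
  motion:
    - [0,0,0,0,0,0.005,-1]
    - [0,0,0,0,0,0,-1]

```text
clock: 15.9
eef_pos: [519.7, 165.5, 190.4]
tcp_rot: [[-0.266, 0.964, -0.0], [0.964, 0.266, -0.0], [0.0, -0.0, -1.0]]
contact_force: [0.5, -0.1, -4.7]
opening: 0.124
grip_force: 44.0
```

Emit:
apply_moves:
  motion:
    - [0,0,0,0,0,0.005,-1]
    - [0,0,0,0,0,0,-1]

```text
clock: 16.1
eef_pos: [520.1, 165.6, 189.7]
tcp_rot: [[-0.266, 0.964, 0.001], [0.964, 0.266, 0.0], [-0.0, 0.001, -1.0]]
contact_force: [1.4, 0.4, -4.8]
opening: 0.122
grip_force: 44.0
```

Emit:
apply_moves:
  motion:
    - [0,0,0,0,0,0.005,-1]
    - [0,0,0,0,0,0,-1]
    - [0,0,0,0,0,0,-1]

```text
clock: 16.4
eef_pos: [519.2, 165.4, 188.4]
tcp_rot: [[-0.266, 0.964, -0.001], [0.964, 0.266, -0.0], [0.0, -0.001, -1.0]]
contact_force: [-1.3, -0.3, -3.9]
opening: 0.121
grip_force: 44.0
```

Emit:
apply_moves:
  motion:
    - [0,0,0,0,0,0.005,-1]
    - [0,0,0,0,0,0,-1]
    - [0,0,0,0,0,0,-1]

```text
clock: 16.7
eef_pos: [520.0, 165.6, 187.6]
tcp_rot: [[-0.266, 0.964, 0.001], [0.964, 0.266, 0.0], [0.0, 0.001, -1.0]]
contact_force: [1.3, 0.3, -4.5]
opening: 0.121
grip_force: 44.0
```

Run:
```python
from h import *
I={n:snapshot(n) for n in C}
cv2.imwrite("pics/d5.png",cv2.resize(I["scene"][195:285,155:265],None,fx=6.5,fy=6.5,interpolation=cv2.INTER_CUBIC))
s=telemetry.sense();print(s["clock"],s["eef_pos"],s["contact_force"])
```

```text
16.8 [520.22730501 165.64451665 187.80672614] [ 0.48831822  0.46804496 -4.18755049]
```

View pics/d5.png

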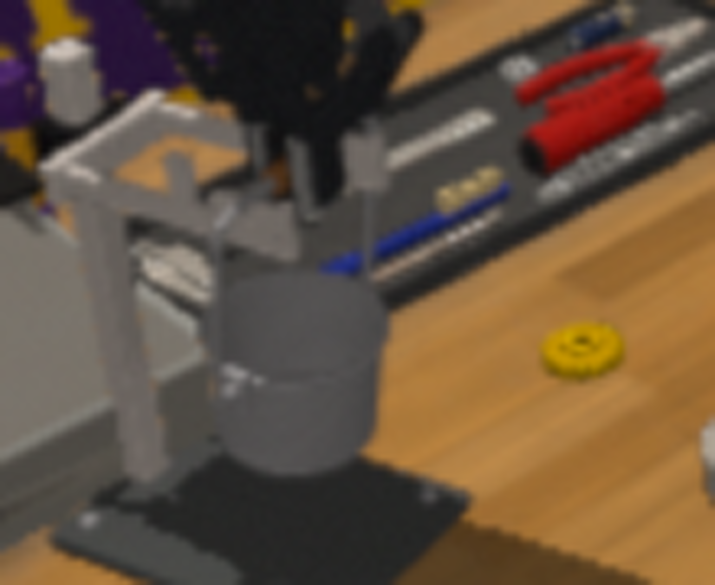

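The wire corner at (225,205) is right above the near prong's land, about mid-land, and nothing is touching wrongly. I keep lowering.

Emit:
apply_moves:
  motion:
    - [0,0,0,0,0,0.005,-1]
    - [0,0,0,0,0,0,-1]
    - [0,0,0,0,0,0,-1]

```text
clock: 17.1
eef_pos: [520.0, 165.6, 187.2]
tcp_rot: [[-0.266, 0.964, 0.001], [0.964, 0.266, 0.0], [-0.0, 0.001, -1.0]]
contact_force: [-0.5, 0.0, -1.8]
opening: 0.119
grip_force: 44.3
```

Emit:
apply_moves:
  motion:
    - [0,0,0,0,0,0.005,-1]
    - [0,0,0,0,0,0,-1]
    - [0,0,0,0,0,0,-1]

```text
clock: 17.4
eef_pos: [519.6, 165.5, 186.9]
tcp_rot: [[-0.266, 0.964, 0.001], [0.964, 0.266, -0.0], [-0.0, 0.001, -1.0]]
contact_force: [-3.8, -0.4, 4.5]
opening: 0.121
grip_force: 45.1
```

Emit:
apply_moves:
  motion:
    - [0,0,0,0,0,0.005,-1]
    - [0,0,0,0,0,0,-1]
    - [0,0,0,0,0,0,-1]

```text
clock: 17.7
eef_pos: [519.9, 165.6, 186.8]
tcp_rot: [[-0.266, 0.964, 0.002], [0.964, 0.266, 0.0], [-0.0, 0.002, -1.0]]
contact_force: [-3.9, -1.1, 7.0]
opening: 0.122
grip_force: 45.4
```

Contact with the land came at TCP z≈187.2, so the notch floor should be at about 177.2. I raise 3 mm and feel for the back stop.

Emit:
apply_moves:
  motion:
    - [0,0,0,0,0,-0.02,-1]
    - [0,0,0,0,0.01,0,-1]
    - [0,0,0,0,0.02,0,-1]
    - [0,0,0,0,0.02,0,-1]
    - [0,0,0,0,0.02,0,-1]
    - [0,0,0,0,0.02,0,-1]
    - [0,0,0,0,0.01,0,-1]
    - [0,0,0,0,0,0,-1]
    - [0,0,0,0,0,0,-1]

```text
clock: 18.6
eef_pos: [538.7, 170.8, 188.4]
tcp_rot: [[-0.266, 0.964, -0.001], [0.964, 0.266, -0.0], [0.0, -0.001, -1.0]]
contact_force: [-0.4, -0.2, -5.3]
opening: 0.121
grip_force: 44.0
```

Emit:
apply_moves:
  motion:
    - [0,0,0,0,0.01,0,-1]
    - [0,0,0,0,0,0,-1]
    - [0,0,0,0,0,0,-1]

```text
clock: 18.9
eef_pos: [541.0, 171.4, 188.7]
tcp_rot: [[-0.266, 0.964, 0.0], [0.964, 0.266, 0.0], [0.0, 0.0, -1.0]]
contact_force: [-0.1, 0.0, -4.7]
opening: 0.118
grip_force: 44.0
```

Emit:
apply_moves:
  motion:
    - [0,0,0,0,0.01,0,-1]
    - [0,0,0,0,0,0,-1]
    - [0,0,0,0,0,0,-1]

```text
clock: 19.2
eef_pos: [543.0, 172.0, 188.7]
tcp_rot: [[-0.266, 0.964, 0.0], [0.964, 0.266, 0.0], [-0.0, 0.0, -1.0]]
contact_force: [-0.5, -0.6, -5.3]
opening: 0.118
grip_force: 44.0
```

Emit:
apply_moves:
  motion:
    - [0,0,0,0,0.0075,0,-1]
    - [0,0,0,0,0,0,-1]
    - [0,0,0,0,0,0,-1]

```text
clock: 19.5
eef_pos: [544.1, 172.3, 188.5]
tcp_rot: [[-0.266, 0.964, -0.001], [0.964, 0.266, -0.0], [0.0, -0.001, -1.0]]
contact_force: [-0.5, -0.3, -4.3]
opening: 0.121
grip_force: 44.0
```

Emit:
apply_moves:
  motion:
    - [0,0,0,0,0.0075,0,-1]
    - [0,0,0,0,0,0,-1]
    - [0,0,0,0,0,0,-1]

```text
clock: 19.8
eef_pos: [546.1, 172.8, 188.7]
tcp_rot: [[-0.266, 0.964, 0.001], [0.964, 0.266, 0.0], [-0.0, 0.001, -1.0]]
contact_force: [0.8, 0.4, -4.4]
opening: 0.122
grip_force: 44.0
```

Emit:
apply_moves:
  motion:
    - [0,0,0,0,0.0075,0,-1]
    - [0,0,0,0,0,0,-1]
    - [0,0,0,0,0,0,-1]

```text
clock: 20.1
eef_pos: [547.0, 173.1, 188.5]
tcp_rot: [[-0.266, 0.964, -0.001], [0.964, 0.266, -0.0], [0.0, -0.001, -1.0]]
contact_force: [-0.2, -0.1, -5.1]
opening: 0.121
grip_force: 44.1
```

Emit:
apply_moves:
  motion:
    - [0,0,0,0,0.0075,0,-1]
    - [0,0,0,0,0,0,-1]
    - [0,0,0,0,0,0,-1]

```text
clock: 20.4
eef_pos: [547.5, 173.3, 188.0]
tcp_rot: [[-0.266, 0.964, -0.003], [0.964, 0.266, -0.001], [0.0, -0.003, -1.0]]
contact_force: [-5.2, -1.2, -4.5]
opening: 0.122
grip_force: 44.1
```

Emit:
apply_moves:
  motion:
    - [0,0,0,0,0.0075,0,-1]
    - [0,0,0,0,0,0,-1]
    - [0,0,0,0,0,0,-1]

```text
clock: 20.7
eef_pos: [547.6, 173.3, 188.1]
tcp_rot: [[-0.266, 0.964, -0.006], [0.964, 0.266, -0.002], [-0.0, -0.006, -1.0]]
contact_force: [-7.9, -2.3, -2.6]
opening: 0.12
grip_force: 44.5
```

Emit:
apply_moves:
  motion:
    - [0,0,0,0,-0.013,0,-1]
    - [0,0,0,0,-0.013,0,-1]
    - [0,0,0,0,0,0,-1]
    - [0,0,0,0,0,0,-1]

```text
clock: 21.1
eef_pos: [545.8, 172.7, 189.0]
tcp_rot: [[-0.266, 0.964, 0.002], [0.964, 0.266, 0.0], [-0.0, 0.002, -1.0]]
contact_force: [0.9, 0.3, -4.6]
opening: 0.121
grip_force: 44.2
```

Emit:
apply_moves:
  motion:
    - [0,0,0,0,0,0.006,-1]
    - [0,0,0,0,0,0.006,-1]
    - [0,0,0,0,0,0.006,-1]
    - [0,0,0,0,0,0,-1]
    - [0,0,0,0,0,0,-1]

```text
clock: 21.6
eef_pos: [544.9, 172.5, 184.8]
tcp_rot: [[-0.266, 0.964, -0.001], [0.964, 0.266, -0.0], [0.0, -0.001, -1.0]]
contact_force: [-0.1, 0.5, -4.8]
opening: 0.118
grip_force: 44.3
```

Below land height (187.2) with the full weight still hanging, so the wire is entering the notches.

Emit:
apply_moves:
  motion:
    - [0,0,0,0,0,0.006,-1]
    - [0,0,0,0,0,0.006,-1]
    - [0,0,0,0,0,0.006,-1]
    - [0,0,0,0,0,0.006,-1]
    - [0,0,0,0,0,0,-1]
    - [0,0,0,0,0,0,-1]

```text
clock: 22.2
eef_pos: [545.1, 172.5, 180.1]
tcp_rot: [[-0.266, 0.964, -0.0], [0.964, 0.266, -0.0], [0.0, -0.0, -1.0]]
contact_force: [0.5, 1.2, -4.5]
opening: 0.125
grip_force: 44.3
```

Emit:
apply_moves:
  motion:
    - [0,0,0,0,0,0.006,-1]
    - [0,0,0,0,0,0.006,-1]
    - [0,0,0,0,0,0,-1]
    - [0,0,0,0,0,0,-1]

```text
clock: 22.6
eef_pos: [545.1, 172.5, 177.7]
tcp_rot: [[-0.266, 0.964, -0.0], [0.964, 0.266, 0.0], [0.0, -0.0, -1.0]]
contact_force: [0.1, 0.0, -4.3]
opening: 0.121
grip_force: 44.3
```

Emit:
apply_moves:
  motion:
    - [0,0,0,0,0,0.004,-1]
    - [0,0,0,0,0,0,-1]
    - [0,0,0,0,0,0,-1]

```text
clock: 22.9
eef_pos: [545.4, 172.6, 177.3]
tcp_rot: [[-0.266, 0.964, 0.001], [0.964, 0.266, 0.0], [-0.0, 0.001, -1.0]]
contact_force: [0.1, -0.0, -3.7]
opening: 0.121
grip_force: 44.3
```

Emit:
apply_moves:
  motion:
    - [0,0,0,0,0,0.003,-1]
    - [0,0,0,0,0,0,-1]
    - [0,0,0,0,0,0,-1]

```text
clock: 23.2
eef_pos: [545.6, 172.6, 177.1]
tcp_rot: [[-0.266, 0.964, 0.002], [0.964, 0.266, 0.0], [-0.0, 0.002, -1.0]]
contact_force: [1.1, 0.7, -0.9]
opening: 0.125
grip_force: 44.7
```

Emit:
apply_moves:
  motion:
    - [0,0,0,0,0,0.002,-1]
    - [0,0,0,0,0,0,-1]
    - [0,0,0,0,0,0,-1]

```text
clock: 23.5
eef_pos: [545.3, 172.6, 177.0]
tcp_rot: [[-0.266, 0.964, 0.001], [0.964, 0.266, 0.0], [-0.0, 0.001, -1.0]]
contact_force: [-0.7, -0.8, 3.7]
opening: 0.125
grip_force: 45.1
```

Emit:
apply_moves:
  motion:
    - [0,0,0,0,0,0,-0.7]
    - [0,0,0,0,0,0,-0.6]
    - [0,0,0,0,0,0,-0.5]
    - [0,0,0,0,0,0,-0.4]
    - [0,0,0,0,0,0,-0.3]
    - [0,0,0,0,0,0,-0.3]
    - [0,0,0,0,0,0,-0.3]

```text
clock: 24.2
eef_pos: [545.1, 172.6, 176.0]
tcp_rot: [[-0.266, 0.964, -0.0], [0.964, 0.266, 0.0], [0.0, -0.0, -1.0]]
contact_force: [0.3, -0.4, 0.1]
opening: 0.349
grip_force: 0.0
```

Emit:
apply_moves:
  motion:
    - [0,0,0,0,0,-0.01,-0.3]
    - [0,0,0,0,0,-0.03,-0.3]
    - [0,0,0,0,0,-0.05,-0.3]
    - [0,0,0,0,0,-0.08,-0.3]
    - [0,0,0,0,0,-0.1,-0.3]
    - [0,0,0,0,0,-0.12,-0.3]
    - [0,0,0,0,0,-0.12,-0.3]
    - [0,0,0,0,0,-0.08,-0.3]
    - [0,0,0,0,0,0,-0.3]
    - [0,0,0,0,0,0,-0.3]

```text
clock: 25.2
eef_pos: [545.5, 172.6, 294.6]
tcp_rot: [[-0.266, 0.964, 0.002], [0.964, 0.266, 0.0], [-0.0, 0.002, -1.0]]
contact_force: [1.2, 0.4, 0.9]
opening: 0.354
grip_force: 0.0
```

Run:
```python
from h import *
I={n:snapshot(n) for n in C}
o=np.zeros((585,800,3),np.uint8)
o[:,:440]=cv2.resize(I["scene"][190:307,145:233],None,fx=5,fy=5,interpolation=cv2.INTER_CUBIC)
o[:360,440:]=cv2.resize(I["top"][150:240,185:275],None,fx=4,fy=4,interpolation=cv2.INTER_CUBIC)
cv2.imwrite("pics/d6.png",o)
s=telemetry.sense();print(s["clock"],s["eef_pos"],s["contact_force"])
```

```text
25.3 [544.71718844 172.48679475 292.88388094] [-0.346204   -0.28521074 -0.5682462 ]
```

View pics/d6.png

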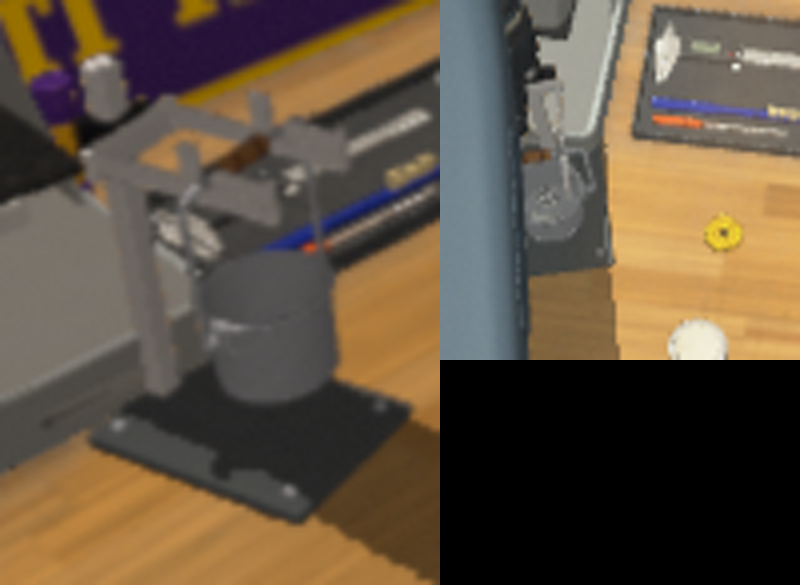

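The pot hangs level with the wire in both notches: near stop at (188,175), sleeve between the prongs at (240,155). The parts are still inside it, the gear and tin haven't moved, and the gripper is well clear above. I'm handing in.

```bash
python3 -c "
from cell import close_job
print(close_job())"
```

```text
the job is handed in; nothing more can be done
None
```

The steel pot now hangs by its upright bail in both notches of the hook stand with its parts inside, the gripper is clear, and the job was handed in at about 25 s.

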